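Put up the packing-bench shelf: lock in the missing bracket, then lay the shelf

ROBOT

A 6-joint arm with a two-finger parallel gripper is mounted at the origin on the work surface. World frame = base frame: x ahead of the robot, y to its left, z up, the work surface at z = 0. Lengths are in mm, angles in rad, forces in N, time in s.
With the tool pointing down it reaches from about 300 to 775 mm from the base axis. Payload 14.6 kg.
Tool frame: the origin (TCP) lies at the very end of the fingers, on their centre line; the grasp point (between the pads) lies 19 mm behind it (grip_point_offset is the distance from the TCP to the grasp point, in mm); z points along the fingers, y is the line along which they close (so a half turn about z gives the same grasp; the last joint's range is limited). The gripper opens to 94 mm and grips with 3 to 60 N. Pads are 16 mm wide; open, the fingers measure 119 mm over their backs; the gripper's body (75 mm by 177 mm) begins 78 mm behind the grasp point.
Start: joints at [1.176, 0.3, 1.521, -0, 1.321, -0.067], TCP at [177.076, 520.705, 205.446] pointing down, gripper open.
Joint ranges: [-3.03, 3.03], [-0.79, 2.21], [0.23, 2.52], [-1.04, 4.18], [0, 3.07], [-2.55, 2.55]. Speed limits (rad/s): [2.22, 2.22, 2.57, 3.14, 3.14, 3.14].

INTERFACE

Orientations are given as [roll, pitch, yaw] about the fixed x, y, z axes, in that order (R = Rz(yaw) Ry(pitch) Rx(roll)).
In Python, from cell import read_state, camera, camera_info, sign_off, grip_point_offset gives the robot as it stands.
- The arm moves only by the shell command python3 -m handwheel 'ROWS' [FORCE]. ROWS is text: rows parted by semicolons, each of 5 numbers parted by spaces: the shift along the world's x, y, z in units of 40 mm (1.0 is 40 mm), then the turn about the world's z in units of 5 degrees (1.0 is 5 degrees), then the closure, from 0 (fully open) to 1 (shut). In form: dx dy dz yaw gripper; .... A call has 1 to 12 rows; each row shifts and turns the commanded pose from where the row before left it; what a row does not reach is not made up. A row lasts 1/12 s, in which the tool goes at most 41.7 mm and 7.16 degrees, less where a joint would pass 70% of its speed; a pose out of reach is approached as far as the arm can. A call is refused whole if a number of a shift passes 1 or a number of a turn 1, either way. A call with a gripper value outside its range is refused whole. The fingers move at their own pace and stop on an object; FORCE is the grip in N (left out, the last holds). Time passes only in rows, so rows that do not move let the fingers close. It gives the time, the measured TCP pose, the force, the opening and the grip force at its end, in the units of the state.
- read_state(): the state, without advancing time (a new reading comes with each control period).
- camera(name): name is "scene" or "top"; returns (picture, depth): 384x512x3 uint8, red, green, blue; 384x512 float32, mm along the optical axis (not along the pixel's ray), 0 where there is no reading.
- camera_info(name): a dict with "intrinsics" (3x3 intrinsics, pixels), "world_from_camera" (4x4, takes a point from camera to world coordinates). Camera axes: x right, y down, z forward; pixel columns grow to the right and rows downward; lengths in mm; the calibration is good to about 2 mm. A picture is of the moment at which its call begins. camera_info takes no time and is no camera call.
- sign_off(): hands the job in; it is judged then, once.
The state is a dict: "clock": time; "joints": joint angles; "qd": joint speeds; "effort": joint torques, N m; "eef_pos": TCP position; "eef_rot": TCP orientation; "wrist_force": force on the tool from outside, world axes, zero at the start; "moment": the same for the moment, N m; "finger_gap": finger opening in mm; "finger_force": force on a finger pad.
Only numpy, scipy, OpenCV 4.12 (cv2) and the standard library are available. Lean on these libraries where they do the work, as an engineer would, in place of code of your own. Each camera call takes 0.05 s, during which the arm holds its last target. There are 200 camera calls.

TASK

Put the little shelf up: hook the loose white bracket into the upper slot of the empty blue upright, level with the bracket already fitted on the other upright, and press it down until the red catch snaps out over its heel. Then lay the yellow shelf flat across both brackets, centred between the uprights and behind the brackets' upturned front lips, let go of it, and leave the other things on the bench where they are.

Things in the scene. Friction and masses are not known exactly. Their poses are not given: they have to be found in the camera images.
- rack: Fixed rack base: grey rail 300 mm wide, 10 mm high; blue cross tie behind the uprights, top at 199 mm. Origin on the bench midway between the uprights' front faces, which lie in its plane x = 0 at y = +80 and -80 mm (the empty one may be either). x points into the rack, away from robot and brackets; z up. Shelf in place: shelf_c at x -61, y 0, z 201 mm here, x axes parallel.
- upright_e: Empty blue upright, fixed: channel 44 mm wide, 204 mm tall, front wall 4 mm thick, hollow behind. Origin at the foot of the middle of its front face, 10 mm above the bench; axes as the rack's (-x out of the front). Slots 21 mm wide: lower z = 40 to 82 mm (not used), upper 136 to 178 mm. Bracket home: bracket_c at x -65, y 0, z 120 mm here, x axes parallel; 1 to 4 mm of play or sag is normal.
- slot (a point): Middle of the upper slot's lower lip, on the empty upright's front face; the hook's neck rests on it when home. To enter, carry the bracket 26 mm above home: the hook is then centred in the slot's height (6 mm spare above and below, 3.5 mm each side). Push it in along the upright's +x until the back face meets the wall, then press down 26 mm.
- catch (a joint): Red sprung catch below the upper slot, slides along the upright's +x: 0 = out (4 mm proud of the face), about 0.004 m = pushed in flush. Steep ramp on top (107 to 98 mm above the upright's origin), locking underside. The bracket's heel pushes it in on the way down; it snaps out over the heel in the last 3 mm. Takes about 8 to 20 N downward near the upright; the weight alone will not do.
- upright_f: The other blue upright, same shape and axes, fixed, with a white bracket already locked (immovable) in its upper slot. Origin at the foot of the middle of its front face, 10 mm above the bench.
- fitted_c (a point): Centre of the fitted bracket's arm, same point as bracket_c on the loose one. The bracket's top, on which the shelf rests, is 30 mm higher, 160 mm above the bench.
- bracket_c (a point): Centre of the loose white bracket's arm (0.3 kg), standing upright on the bench: bar 130 (x) x 24 (y) x 60 mm (z). +x points to the end with the steel hook; back face at +65 mm, underside -30, top +30. An upturned lip at the front end, 8 mm thick, rises 10 mm more. Grasp across the 24 mm width from above, anywhere on the arm, such as 15 mm towards the hook.
- hook (a point): On the loose bracket: middle of the neck's underside at the back face (65 mm along x and 16 mm above bracket_c); meets point slot when home. The hook stands 12 mm out of the back face, 14 mm wide: neck 10 mm high with a tongue hanging 20 mm below it, gap to the back face 5.3 mm (8 mm at the tip). The heel is the lowest 5 mm of the back face; above it a 6 mm deep recess, 15 mm high, takes the catch.
- shelf_c (a point): Centre of the divider of the yellow shelf (0.35 kg), lying flat on the bench: plate 105 (x) x 210 (y) x 6 mm with, in its middle, an upright divider 90 (x) x 12 (y) x 70 mm high. The point is 41 mm above the underside, 35 mm below the divider's top. Grasp across the divider from above. An 18 mm high rim on the +x edge goes to the back (either way passes). In place it has about 8 mm of play in x.
- wipes: Box of wipes, white and green, 100 x 100 x 100 mm, bystander; origin under its centre.
- tape: Red roll of tape lying flat, 110 mm across, 50 mm high, bystander; origin under its centre.
- driver: Screwdriver lying on the bench near the robot, bystander.
- cleaner: White and blue bottle, 60 mm across, 170 mm high, bystander; origin under its centre.
- carton: Cardboard carton 120 x 80 x 60 mm, bystander; origin under its centre.
- wrench: Wrench lying on the bench, bystander.

How it is judged:
By the outcome, as a careful person would: the job done as asked, in the order asked, and still so for the second after the job is handed in, with the robot touching nothing.
It also fails if it takes over 72 s, if anything falls off the work surface, if the arm or the gripper's body presses on something with over 40 N, if the wrist force passes 120 N, or if a joint passes its speed limit or range.

## Working session

There is one attempt and no reset: what is moved stays moved. The work goes in short steps, Python scripts to look and compute and a shell command to move; the robot and the scene stay as the last step left them, time stands still between calls to the robot, and variables do not carry over. Pictures are saved under pics/ and viewed, at most 10 in all, crops included, and the job is handed in when it is done.

```bash
mkdir -p pics; cat > h.py <<'E'
import numpy as np, cv2
from cell import *
def snap(n,f=None):
    p,d=camera(n)
    np.savez(f'{n}.npz',p=p,d=d)
    if f: cv2.imwrite('pics/'+f,p[:,:,::-1])
    return p,d
def pts(n,d):
    ci=camera_info(n);K=np.array(ci['intrinsics']);T=np.array(ci['world_from_camera'])
    v,u=np.mgrid[:d.shape[0],:d.shape[1]]
    P=np.stack([(u-K[0,2])/K[0,0]*d,(v-K[1,2])/K[1,1]*d,d],-1)
    return P@T[:3,:3].T+T[:3,3]
E
python3 - <<'E'
from h import *
a,_=snap('scene','s1.png');b,_=snap('top','t1.png')
for n in('scene','top'):print(camera_info(n))
print(read_state(),grip_point_offset)
E
```

```text
{'intrinsics': array([[418.86884552,   0.        , 253.48662128],
       [  0.        , 418.86884552, 187.74423067],
       [  0.        ,   0.        ,   1.        ]]), 'world_from_camera': array([[-2.20716947e-01,  6.66536649e-01, -7.12048401e-01,
         1.59513939e+03],
       [ 9.75144409e-01,  1.65347359e-01, -1.47491129e-01,
         1.82067452e+02],
       [ 1.94270799e-02, -7.26903809e-01, -6.86464450e-01,
         1.08664833e+03],
       [ 0.00000000e+00,  0.00000000e+00,  0.00000000e+00,
         1.00000000e+00]])}
{'intrinsics': array([[453.47355607,   0.        , 257.88166546],
       [  0.        , 453.47355607, 191.14243049],
       [  0.        ,   0.        ,   1.        ]]), 'world_from_camera': array([[ 2.04682244e-02, -9.98327058e-01,  5.40752941e-02,
         4.60543213e+02],
       [-9.99761575e-01, -2.08491207e-02, -6.48904542e-03,
        -1.60132944e+01],
       [ 7.60561195e-03, -5.39295820e-02, -9.98515776e-01,
         1.57937732e+03],
       [ 0.00000000e+00,  0.00000000e+00,  0.00000000e+00,
         1.00000000e+00]])}
{'clock': 0.1, 'joints': array([ 1.17642492e+00,  3.00409211e-01,  1.52147923e+00, -2.80164497e-05,
        1.32070984e+00, -6.65869529e-02]), 'qd': array([ 9.83097740e-04, -9.45166946e-04, -1.54382222e-03, -1.56168728e-03,
       -2.36384883e-04,  4.45208548e-05]), 'effort': array([ 1.60379313e-03, -5.32646263e+01, -3.53284979e+01,  7.09694345e-02,
        2.35309219e-02, -3.31524939e-05]), 'eef_pos': array([176.98770626, 520.51000909, 204.963365  ]), 'eef_rot': array([-3.14058744e+00, -3.98348883e-05,  2.81381513e+00]), 'wrist_force': array([ 0.09247284, -0.13044685,  0.32381078]), 'moment': array([ 0.03184509, -0.00821486,  0.02579034]), 'finger_force': 0.0, 'finger_gap': 93.92913280422789} 18.8
```

View pics/s1.png

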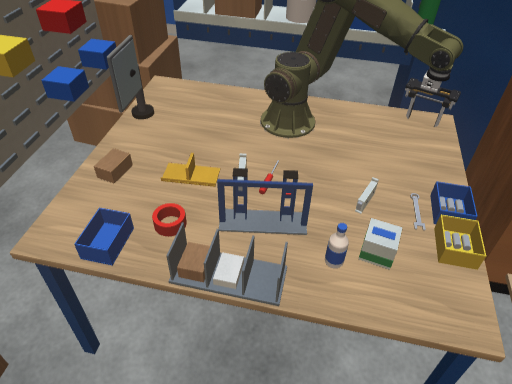

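View pics/t1.png

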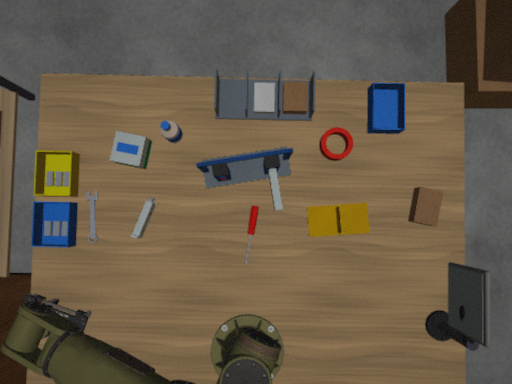

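The rack is at top (245,168). The fitted bracket is at (276,185), the empty upright at (221,172), the loose bracket at (143,218) and the shelf at (338,220). Next I'll enlarge these regions and measure from depth.

```bash
cat > seg.py <<'E'
from h import *
def rect(P,m):
    q=P[m][:,:2].astype(np.float32); r=cv2.minAreaRect(q); return len(q),np.round(r[0],1),np.round(r[1],1),round(r[2],1),np.round(np.median(P[m],0),1)
def box(shape,u0,u1,v0,v1):
    m=np.zeros(shape,bool);m[v0:v1,u0:u1]=1;return m
E
python3 - <<'E'
from seg import *
z=np.load('top.npz');p,d=z['p'],z['d'];P=pts('top',d);H=P[...,2]
print('loose',rect(P,box(H.shape,128,160,190,245)&(H>45)))
m=box(H.shape,128,160,190,245)&(H>64);print('lip',P[m].round(0))
print('shelf div',rect(P,box(H.shape,300,375,198,240)&(H>60)))
print('shelf plate',rect(P,box(H.shape,300,375,195,245)&(H>3.5)&(H<11)))
m=box(H.shape,300,375,195,245)&(H>12)&(H<28);print('rim',rect(P,m))
print('fitted',rect(P,box(H.shape,262,290,150,215)&(H>145)&(H<180)))
print('uprights>205 e',rect(P,box(H.shape,205,238,145,190)&(H>208)))
print('f',rect(P,box(H.shape,258,290,145,190)&(H>208)))
print('tie',rect(P,box(H.shape,190,300,140,180)&(H>190)&(H<206)))
print('rail',rect(P,box(H.shape,190,300,140,195)&(H>6)&(H<15)))
t=p[100:260,125:385];cv2.imwrite('pics/t1c.png',cv2.resize(t[:,:,::-1],None,fx=3,fy=3,interpolation=2))
s=np.load('scene.npz')['p'][140:270,155:400];cv2.imwrite('pics/s1c.png',cv2.resize(s[:,:,::-1],None,fx=3.2,fy=3.2,interpolation=2))
E
```

```text
loose (346, array([477.9, 201.5]), array([124.7, 418.3]), 12.0, array([445. , 358.7,  59.4]))
lip [[ 461.  -16. 1579.]
 [ 461.  -16. 1579.]
 [ 461.  -16. 1579.]
 [ 461.  -16. 1579.]
 [ 495.  329.   67.]
 [ 485.  346.   64.]
 [ 478.  349.   66.]
 [ 472.  359.   64.]
 [ 468.  352.   67.]
 [ 465.  359.   65.]
 [ 465.  338.   66.]
 [ 455.  361.   66.]
 [ 455.  351.   65.]
 [ 455.  348.   67.]
 [ 461.  -16. 1579.]
 [ 451.  368.   64.]
 [ 452.  365.   64.]
 [ 452.  355.   64.]
 [ 448.  361.   65.]
 [ 448.  351.   66.]
 [ 438.  354.   67.]
 [ 435.  364.   65.]
 [ 435.  358.   65.]
 [ 435.  354.   65.]
 [ 435.  350.   67.]
 [ 431.  374.   66.]
 [ 428.  367.   68.]
 [ 428.  360.   66.]
 [ 425.  374.   65.]
 [ 425.  364.   64.]
 [ 461.  -16. 1579.]
 [ 422.  364.   66.]
 [ 415.  380.   66.]
 [ 412.  362.   69.]
 [ 408.  367.   65.]
 [ 461.  -16. 1579.]
 [ 401.  386.   67.]
 [ 461.  -16. 1579.]
 [ 391.  392.   68.]
 [ 391.  383.   65.]
 [ 392.  369.   66.]
 [ 388.  395.   66.]
 [ 388.  392.   65.]
 [ 388.  388.   71.]
 [ 388.  385.   69.]
 [ 388.  382.   66.]
 [ 385.  395.   65.]
 [ 385.  390.  
[... 355 characters left out ...]
[ 455.3, -302.7,   74.8]))
shelf plate (1225, array([ 453.3, -303. ]), array([169.9, 258.4]), 1.1, array([ 450.8, -291.8,    6.2]))
rim (137, array([ 454.4, -303.5]), array([103.6, 208.9]), 3.9, array([ 494.2, -298.8,   15.8]))
fitted (350, array([568.6, -99.7]), array([166.9,  85.7]), 14.3, array([548.5, -78.3, 159.1]))
uprights>205 e (187, array([532.9,  55.9]), array([197.7,  50.8]), 30.4, array([596.2,  93.4, 213.7]))
f (182, array([558.4, -54.4]), array([ 51.8, 203.7]), 82.9, array([626.2, -62.9, 214.1]))
tie (429, array([619.1,  16.3]), array([ 51.7, 299.9]), 10.3, array([636.3,  19.6, 198.2]))
rail (1207, array([629.2,  22.1]), array([189. , 379.9]), 1.2, array([618.5,  18.6,   9.6]))
```

View pics/t1c.png

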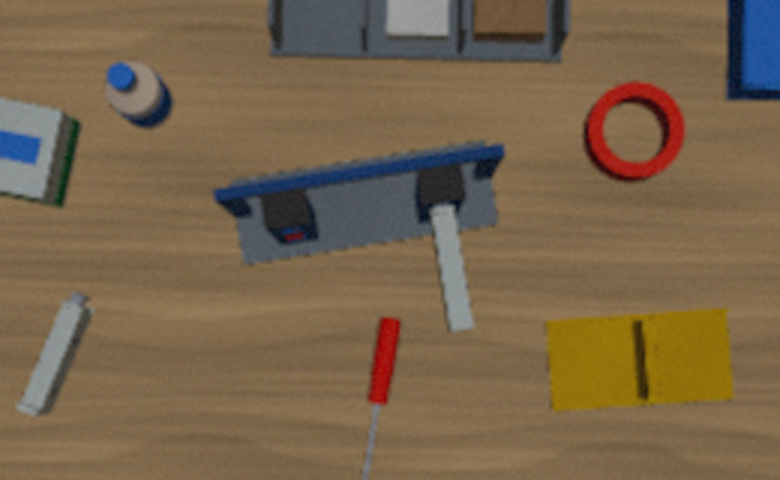

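Bracket hook end is at crop (77,300), front end (32,410). The empty upright with the red catch is at (290,215); the driver at (385,380) is clear of both. I'll refine using only valid depth.

```bash
cat >> seg.py <<'E'
def fit(P,m):
    """minAreaRect after trimming outliers far from median"""
    m=m&np.isfinite(P[...,2]); n,l=0,None
    k=cv2.morphologyEx(m.astype(np.uint8),cv2.MORPH_OPEN,np.ones((2,2),np.uint8))
    n,l,st,_=cv2.connectedComponentsWithStats(k); 
    i=1+np.argmax(st[1:,4]); m=l==i
    q=P[m][:,:2]; c=q.mean(0); w,V=np.linalg.eigh(np.cov((q-c).T)); a=V[:,1]; a=a if a[0]>0 else -a; b=np.array([-a[1],a[0]])
    s=(q-c)@a;t=(q-c)@b; e=lambda x:np.percentile(x,[1,99])
    es,et=e(s),e(t)
    return dict(n=len(q),c=np.round(c+a*es.mean()+b*et.mean(),1),L=round(np.ptp(es),1),W=round(np.ptp(et),1),ang=round(np.degrees(np.arctan2(a[1],a[0])),1),z=round(np.median(P[m][:,2]),1))
E
python3 - <<'E'
from seg import *
z=np.load('top.npz');p,d=z['p'].astype(int),z['d'];P=pts('top',d);H=P[...,2];H[d==0]=-999
R,G,B=p[...,0],p[...,1],p[...,2];S=H.shape
blue=(B>R+30)
print('loose',fit(P,box(S,128,160,190,245)&(H>48)&(H<85)))
print('looselip',fit(P,box(S,128,160,190,245)&(H>68)&(H<85)))
print('fitted',fit(P,box(S,262,290,160,215)&(H>148)&(H<185)))
print('div',fit(P,box(S,300,375,198,240)&(H>60)))
print('plate',fit(P,box(S,300,375,195,245)&(H>2)&(R>B+60)))
print('rim',fit(P,box(S,300,375,195,245)&(H>13)&(H<28)))
print('e',fit(P,box(S,205,238,145,190)&(H>207)))
print('f',fit(P,box(S,258,290,145,190)&(H>207)))
print('tie',fit(P,box(S,190,300,140,180)&(H>188)&(H<208)&blue))
grey=(abs(R-B)<30)&(H<16)&(H>3)
print('rail',fit(P,box(S,190,300,140,195)&grey))
z=np.load('scene.npz');p,d=z['p'].astype(int),z['d'];P=pts('scene',d);H=P[...,2];H[d==0]=-999
R,G,B=p[...,0],p[...,1],p[...,2]
print('sc loose',fit(P,box(S,350,385,175,215)&(H>50)&(H<85)))
print('sc fitted',fit(P,box(S,230,252,150,185)&(H>148)&(H<180)))
print('sc tie',fit(P,box(S,215,315,175,195)&(H>192)&(H<206)))
print('sc e',fit(P,box(S,275,305,165,185)&(H>207)))
print('sc f',fit(P,box(S,225,255,160,185)&(H>207)))
print('sc div',fit(P,box(S,160,225,150,190)&(H>70)))
print('sc rim',fit(P,box(S,160,225,150,190)&(H>13)&(H<25)))
E
```

```text
loose {'n': 324, 'c': array([436.8, 359.5]), 'L': np.float64(146.6), 'W': np.float64(32.6), 'ang': np.float64(-28.5), 'z': np.float64(57.8)}Traceback (most recent call last):
  File "<stdin>", line 6, in <module>
  File "seg.py", line 11, in fit
    i=1+np.argmax(st[1:,4]); m=l==i
        ~~~~~~~~~^^^^^^^^^^
    return _wrapfunc(a, 'argmax', axis=axis, out=out, **kwds)
    return bound(*args, **kwds)
ValueError: attempt to get argmax of an empty sequence
```

View pics/s1c.png

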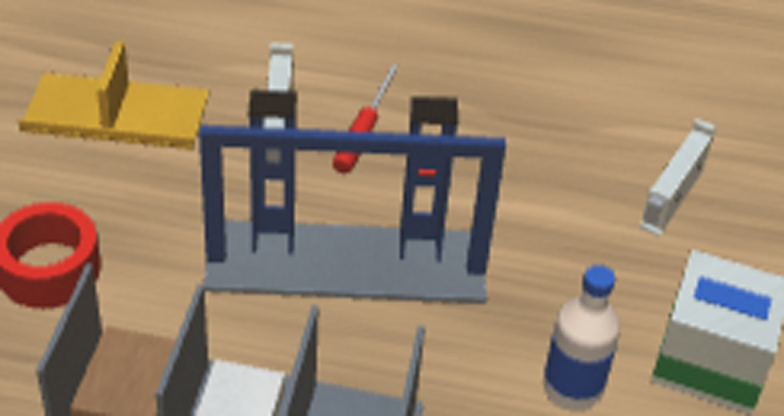

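From behind, the empty upright is at (430,180) with its red catch at (427,173). The hook end of the loose bracket is nearest the camera, at (655,205). I'll rerun the rest of the fits.

```bash
python3 - <<'E'
from seg import *
S=(384,512)
def T(n,m,P):
    try: print(n,*[f'{k}={v}' for k,v in fit(P,m).items()])
    except ValueError: print(n,'none')
z=np.load('top.npz');p,d=z['p'].astype(int),z['d'];P=pts('top',d);H=P[...,2];H[d==0]=-999
R,G,B=p[...,0],p[...,1],p[...,2]
white=(abs(R-B)<40)&(G>115)
T('loose',box(S,128,160,190,245)&(H>50)&(H<85)&white,P)
T('fitted',box(S,262,290,165,215)&(H>140)&(H<185)&white,P)
T('div',box(S,300,375,198,240)&(H>60),P)
T('plate',box(S,300,375,195,245)&(H>-5)&(R>B+80),P)
T('e',box(S,205,238,145,190)&(H>205),P)
T('f',box(S,258,290,145,190)&(H>205),P)
T('tie',box(S,190,300,140,180)&(H>185)&(H<212)&(B>R+30),P)
T('rail',box(S,190,300,140,195)&(abs(R-B)<40)&(H<18)&(H>0)&(G>60),P)
z=np.load('scene.npz');p,d=z['p'].astype(int),z['d'];P=pts('scene',d);H=P[...,2];H[d==0]=-999
R,G,B=p[...,0],p[...,1],p[...,2];white=(abs(R-B)<40)&(G>115)
T('sc loose',box(S,350,385,175,215)&(H>53)&(H<85)&white,P)
T('sc fitted',box(S,230,252,150,185)&(H>148)&(H<180)&white,P)
T('sc tie',box(S,215,315,175,195)&(H>193)&(H<206),P)
T('sc e',box(S,275,305,165,185)&(H>205),P)
T('sc f',box(S,225,255,160,185)&(H>205),P)
T('sc div',box(S,160,225,150,190)&(H>66),P)
T('sc rail',box(S,210,320,195,240)&(H>3)&(H<16)&(abs(R-B)<40),P)
E
```

```text
loose n=290 c=[435.  361.7] L=141.2 W=21.8 ang=-21.8 z=58.6
fitted n=305 c=[543.2 -87.1] L=129.0 W=32.7 ang=10.4 z=158.8
div n=118 c=[ 447.7 -314. ] L=90.7 W=30.1 ang=7.2 z=73.6
plate n=1769 c=[ 449.7 -308.8] L=208.4 W=104.2 ang=-85.8 z=5.6
e n=184 c=[597.4  92.4] L=44.0 W=38.2 ang=-72.4 z=212.8
f n=181 c=[633.5 -74.1] L=76.1 W=46.4 ang=-35.3 z=212.6
tie n=385 c=[641.4  15. ] L=293.9 W=26.6 ang=-79.6 z=197.7
rail n=987 c=[600.4  53.9] L=209.8 W=79.1 ang=-75.2 z=9.0
sc loose n=202 c=[413.9 375.6] L=213.3 W=19.0 ang=-20.9 z=59.2
sc fitted n=100 c=[449.  -92.2] L=332.9 W=22.6 ang=10.4 z=159.9
sc tie n=374 c=[620.7  16.7] L=291.5 W=79.8 ang=-74.0 z=197.0
sc e n=124 c=[477.5  88.3] L=282.6 W=44.6 ang=3.2 z=213.9
sc f n=119 c=[991.5  25.7] L=1246.7 W=46.1 ang=13.2 z=213.4
sc div n=78 c=[ 580.  -136.2] L=190.6 W=22.6 ang=14.6 z=183.7
sc rail n=1689 c=[634.1  21.2] L=284.1 W=95.9 ang=-79.0 z=10.0
```

Rack yaw comes out at 10.4° consistently (tie and fitted bracket), but the lateral position scatters by about 7 mm. I'll take an enlarged crop and read edges by pixel.

```bash
python3 - <<'E'
from h import *
p=np.load('top.npz')['p'];a=cv2.resize(p[143:218,195:295][:,:,::-1],None,fx=8,fy=8,interpolation=cv2.INTER_CUBIC)
cv2.imwrite('pics/t1d.png',cv2.convertScaleAbs(a,alpha=1.4,beta=15))
E
```

```text
(no output)
```

View pics/t1d.png

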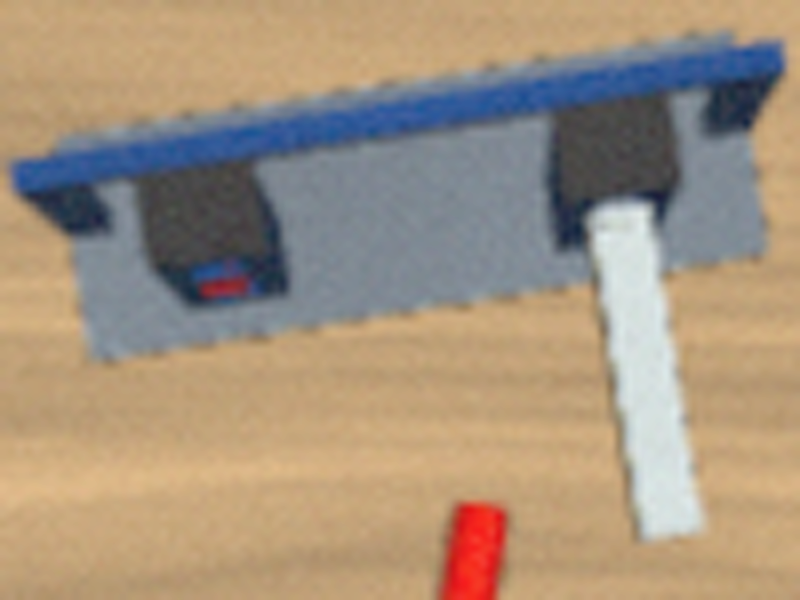

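Upright e's top front edge runs (152,263)–(278,250) and upright f's (557,208)–(677,190). The fitted bracket top spans (588,208)/(655,203) to (640,538)/(703,530), and the tie runs (12,175)–(782,55). Next I'll project these onto their known heights.

```bash
cat >> h.py <<'E'
def ray(n,u,v,z):
    ci=camera_info(n);K=np.array(ci['intrinsics']);T=np.array(ci['world_from_camera'])
    r=T[:3,:3]@[(u-K[0,2])/K[0,0],(v-K[1,2])/K[1,1],1]; return T[:3,3]+r*(z-T[2,3])/r[2]
def proj(n,X):
    ci=camera_info(n);K=np.array(ci['intrinsics']);T=np.array(ci['world_from_camera'])
    q=K@(T[:3,:3].T@(np.array(X,float)-T[:3,3])); return q[:2]/q[2]
E
python3 - <<'E'
from h import *
a=np.radians(10.4);A=np.array([np.cos(a),np.sin(a)]);B=np.array([-A[1],A[0]])
def q(n,x,y,z):
    w=ray('top',195+(x+.5)/8-.5,143+(y+.5)/8-.5,z)[:2];print(n,w.round(1),'long',round(w@A,1),'lat',round(w@B,1))
for n,x,y,z in[('e fl',152,263,214),('e fr',278,250,214),('e bl',140,180,214),('e br',258,165,214),('f fl',557,208,214),('f fr',677,190,214),('f br',668,97,214),
 ('b bl',588,208,160),('b br',655,203,160),('b fl',640,538,160),('b fr',703,530,160),('tie l',12,190,199),('tie r',782,70,199),('rail fl',92,360,10),('rail fr',768,255,10)]:q(n,x,y,z)
z=np.load('top.npz');p=z['p'].astype(int)
m=np.zeros((384,512),np.uint8);R,G,Bc=p[...,0],p[...,1],p[...,2]
s=(abs(R-Bc)<35)&(G>105);m[190:246,126:162]=s[190:246,126:162]
ys,xs=np.nonzero(m);print('loose mask',len(xs),cv2.minAreaRect(np.stack([xs,ys],1).astype(np.float32)))
cv2.imwrite('pics/l.png',cv2.convertScaleAbs(cv2.resize(z['p'][190:245,115:175][:,:,::-1],None,fx=10,fy=10,interpolation=2),alpha=1.4,beta=15))
E
```

```text
e fl [579.2 109.9] long 589.5 lat 3.5
e fr [585.1  62.5] long 586.8 lat -44.2
e bl [610.5 115.2] long 621.3 lat 3.1
e br [617.2  70.8] long 619.8 lat -41.8
f fl [603.2 -42.6] long 585.7 lat -150.7
f fr [611.  -87.8] long 585.2 lat -196.7
f br [646.3 -83.8] long 620.6 lat -199.1
b bl [609.2 -55.8] long 589.1 lat -164.8
b br [611.7 -82.1] long 586.8 lat -191.1
b fl [480.  -78.6] long 457.9 lat -164.0
b fr [ 483.6 -103.2] long 457.1 lat -188.8
tie l [607.3 165.4] long 627.2 lat 53.0
tie r [ 659.7 -128. ] long 625.8 lat -245.0
rail fl [554.2 153.5] long 572.8 lat 51.0
rail fr [ 606.  -138.6] long 571.1 lat -245.7
loose mask 315 ((141.82127380371094, 217.81539916992188), (11.04928207397461, 43.29810333251953), 29.538782119750977)
```

View pics/l.png

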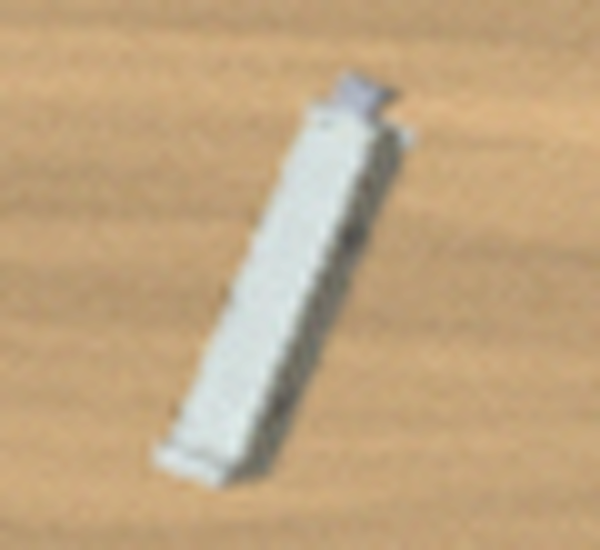

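The rack now agrees: front face at longitudinal 587, lateral −97.2 (e −17.2, f −177.2), yaw about 10.1°. On the loose bracket the top's left edge runs (308,112)–(180,435), the right edge (378,125)–(240,460), and the lip front (155,460)/(222,485).

```bash
cat > plan.py <<'E'
from h import *
YAW=10.1;a=np.radians(10.4);A=np.array([np.cos(a),np.sin(a)]);B=np.array([-A[1],A[0]])
y=np.radians(YAW);X=np.array([np.cos(y),np.sin(y)]);Y=np.array([-X[1],X[0]])
rack=587*A-97.2*B
ue=rack+80*Y; home=ue-65*X   # z 130 for bracket_c
shelf=rack-61*X
E
python3 - <<'E'
from plan import *
f=lambda x,y,z:ray('top',115+(x+.5)/10-.5,190+(y+.5)/10-.5,z)[:2]
bl,br,fl,fr=f(308,112,60),f(378,125,60),f(180,435,60),f(240,460,60);l1,l2=f(155,460,70),f(222,485,70)
for n,w in zip('bl br fl fr l1 l2'.split(),(bl,br,fl,fr,l1,l2)):print(n,w.round(1))
for u,v in((fl,bl),(fr,br),(l2,l1)):e=v-u;print('ang',np.degrees(np.arctan2(e[1],e[0])).round(1),np.linalg.norm(e).round(1))
print('len',np.linalg.norm((bl+br)/2-(l1+l2)/2),'c',((bl+br+l1+l2)/4).round(1))
print('rack',rack.round(1),'ue',ue.round(1),'home',home.round(1),'shelf',shelf.round(1),'fitted',(rack-80*Y-65*X).round(1))
c=read_state();print(c['eef_pos'],np.degrees(c['eef_rot']))
E
```

```text
bl [502.8 349.8]
br [498.9 326.3]
fl [394.3 388.8]
fr [386.4 368.5]
l1 [386.3 394.1]
l2 [378.5 371.7]
ang -19.7 115.3
ang -20.6 120.2
ang 70.8 23.7
len 126.59546678830183 c [441.6 360.5]
rack [594.9  10.4] ue [580.9  89.1] home [516.9  77.7] shelf [ 5.348e+02 -3.000e-01] fitted [544.9 -79.8]
[176.98770626 520.51000909 204.963365  ] [-1.79942406e+02 -2.28237098e-03  1.61219731e+02]
```

Bracket: centre about (442,360), yaw −20.3°, length and width agree with the given sizes. The approach puts the grasp point at (456,355).

```bash
python3 -m handwheel '0.7 -0.414 -0.17 -0.3 0; 0.7 -0.414 -0.17 0 0; 0.7 -0.414 -0.17 0 0; 0.7 -0.414 -0.17 0 0; 0.7 -0.414 -0.17 0 0; 0.7 -0.414 -0.17 0 0; 0.7 -0.414 -0.17 0 0; 0.7 -0.414 -0.17 0 0; 0.7 -0.414 -0.17 0 0; 0.68 -0.414 -0.17 0 0; 0 0 0 0 0' 40
python3 - <<'E'
from h import *
p,d=snap('scene'); t,_=snap('top')
a=cv2.resize(p[130:230,330:460][:,:,::-1],None,fx=4,fy=4,interpolation=2);b=cv2.resize(t[180:255,110:180][:,:,::-1],(373,400),interpolation=2)
cv2.imwrite('pics/g1.png',np.hstack([a[:,:420],b]))
s=read_state();print(s['eef_pos'],np.degrees(s['eef_rot']),proj('scene',s['eef_pos']))
E
```

```text
clock: 1.02
eef_pos: [459.4, 351.9, 135.6]
eef_rot: [-3.139, -0.001, 2.784]
wrist_force: [-0.4, -0.1, -0.6]
finger_gap: 94.0
finger_force: 0.0
[456.59090732 354.37040374 136.74135501] [-1.79938253e+02 -4.81553817e-02  1.59609167e+02] [370.30388348 176.11579613]
```

View pics/g1.png

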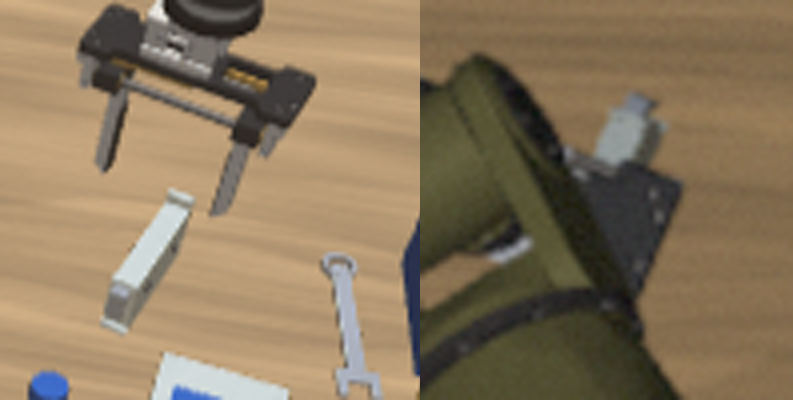

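The fingers straddle the bracket (left view, fingers at (108,165) and (220,210)). Descend and grip.

```bash
python3 -m handwheel '0 0 -0.9 0 0; 0 0 -0.9 0 0; 0 0 -0.97 0 0; 0 0 0 0 0; 0 0 0 0 1; 0 0 0 0 1; 0 0 0 0 1; 0 0 0 0 1; 0 0 0 0 1; 0 0 0 0 1; 0 0 0 0 1; 0 0 0 0 1' 45; python3 -m handwheel '0 0 0 0 1;0 0 0 0 1;0 0 0 0 1' 45
```

```text
clock: 2.12
eef_pos: [456.3, 355.1, 26.9]
eef_rot: [3.141, 0.0, 2.788]
wrist_force: [0.4, -0.6, -0.7]
finger_gap: 44.0
finger_force: 0.0
clock: 2.37
eef_pos: [456.3, 355.1, 26.7]
eef_rot: [3.142, -0.0, 2.788]
wrist_force: [0.2, 2.6, 1.3]
finger_gap: 24.2
finger_force: 5.2
```

```bash
python3 -m handwheel '0 0 0.5 0 1; 0 0 0.9 0 1; 0 0 0.9 0 1; 0 0 0.86 0 1; 0.04 -0.5 0 0.7 1; 0.04 -0.8 0 0.8 1; 0.04 -0.8 0 0.8 1; 0.05 -0.8 0 0.8 1; 0.05 -0.8 0 0.8 1; 0.05 -0.8 0 0.8 1; 0.05 -0.8 0 0.7 1; 0.05 -0.8 0 0.68 1' 45; python3 -m handwheel '0.04 -0.8 0 0 1;0 -0.23 0 0 1;0 0 0 0 1;0 0 0 0 1;0 0 0 0 1' 45
python3 - <<'E'
from plan import *
p,d=snap('scene'); t,_=snap('top')
a=cv2.resize(p[120:245,205:325][:,:,::-1],None,fx=4.6,fy=4.6,interpolation=2);b=cv2.resize(t[143:240,195:240][:,:,::-1],(267,575),interpolation=2)
print(a.shape,b.shape)
cv2.imwrite('pics/i1.png',cv2.convertScaleAbs(np.hstack([a[:575,:530],b]),alpha=1.4,beta=10))
s=read_state();print(s['eef_pos'],np.degrees(s['eef_rot']),s['wrist_force'],s['finger_gap'])
P=s['eef_pos'];c=P[:2]-15*X
print('bracket c est',c,'err along/lat to home',(home-c)@X,(home-c)@Y)
E
```

```text
clock: 3.37
eef_pos: [470.7, 109.6, 152.8]
eef_rot: [3.142, -0.001, -2.962]
wrist_force: [0.8, 0.1, -2.4]
finger_gap: 23.6
finger_force: 45.0
clock: 3.78
eef_pos: [472.6, 70.8, 152.9]
eef_rot: [3.141, -0.0, -2.965]
wrist_force: [1.4, 1.2, -1.9]
finger_gap: 23.6
finger_force: 45.0
(575, 552, 3) (575, 267, 3)
[472.59827749  70.94785141 152.95935633] [ 1.79992935e+02 -7.04400124e-03 -1.69804835e+02] [ 0.31854614  0.66604681 -2.73077427] 23.759461430210912
bracket c est [457.83072979  68.31735052] err along/lat to home 59.78448976955173 -1.0955294865804812
```

View pics/i1.png

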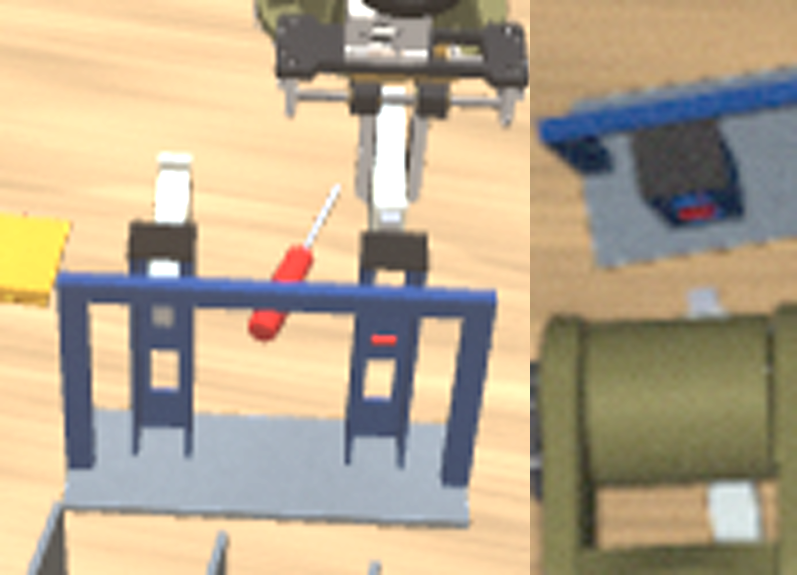

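The bracket is held level, with its hook end at scene-crop (391,213). The red catch is at (384,339) in the scene part and (697,212) in the top part, and the hook top-centre is at (703,303) in the top part. I'll check these against projections.

```bash
python3 - <<'E'
from plan import *
s=read_state();P=s['eef_pos'];yt=s['eef_rot'][2]-np.pi;x=np.array([np.cos(yt),np.sin(yt)]);yy=np.array([-x[1],x[0]]);c=P[:2]-15*x;zc=P[2]+3.3
sc=lambda w:(((proj('scene',w)-[205,120])+.5)*4.6-.5).round(1)
tp=lambda w:(((proj('top',w)-[195,143])+.5)*5.93-.5+[530,0]).round(1)
for n,w in {'catch':[*(ue-2*X),112],'e front top +22':[*(ue+22*Y),214],'e front top -22':[*(ue-22*Y),214],
 'hook end top':[*(c+77*x),zc+26],'back top +12':[*(c+65*x+12*yy),zc+30],'back top -12':[*(c+65*x-12*yy),zc+30],'f +22':[*(ue-138*Y),214],'f -22':[*(ue-182*Y),214],
 'fit lip+12':[*(rack-80*Y-130*X+12*Y),170],'fit lip-12':[*(rack-80*Y-130*X-12*Y),170],'lip+12':[*(c-65*x+12*yy),zc+40],'lip -12':[*(c-65*x-12*yy),zc+40]}.items():print(n,'scene',sc(w),'top',tp(w))
# white span per row in both images
p=np.load('scene.npz')['p'].astype(int);G=p.min(2)
for v in range(160,172,2):print(v,'G',G[v,280:302])
for v in (158,160,162,164,166):print('fit',v,G[v,232:252])
E
```

```text
catch scene [381.5 334.9] top [697.9 212.6]
e front top +22 scene [424.4 232.5] top [640.6 199. ]
e front top -22 scene [360.9 229.6] top [726.1 185.7]
hook end top scene [389.7 221.1] top [699.5 288.6]
back top +12 scene [406.4 206.8] top [679.6 314.7]
back top -12 scene [373.3 205.4] top [725.4 307.4]
f +22 scene [193.8 222.1] top [951.  150.7]
f -22 scene [130.6 219.2] top [1036.2  137.4]
fit lip+12 scene [190.1 154.1] top [1006.5  400.7]
fit lip-12 scene [158.5 152.7] top [1051.8  393.6]
lip+12 scene [403.5  88.1] top [716.8 564.4]
lip -12 scene [372.3  86.8] top [763.2 557. ]
160 G [115 115  99 105 104  74 172 202 202 204 204 202 201 113 105 105 106 114
 115 115 116 115]
162 G [114 114 109 105 105  70 170 204 204 203 203 203 202  95 105 105 108 115
 116 117 118 119]
164 G [111 110 111 111 107  77 145 188 189 189 189 189 189 156 111 111 112 113
 111 111 111 111]
166 G [112 111 109 110 111  86 111 130 156 155 156 156 111 110 110 110 111 112
 113 112 112 112]
168 G [114 114 114 113 114  90 113 105 122 121 122 123 112 109 110 110 109 109
 110 110 109 109]
170 G [117 119 119  89  68  59  67  61  61  66  67  69  75  73  73  83  83  83
 106 107 108 108]
fit 158 [114 115 115 117 116 117 117 148 206 206 204 200 200 200 114 119 117 118
 118 118]
fit 160 [119 121 121 121 120 118 119 184 205 205 205 205 204 202  80 114 115 116
 116 118]
fit 162 [126 127 126 127 126 126 127 209 203 204 202 203 202 209 102 127 126 126
 123 122]
fit 164 [115 116 117 117 117 119 103 203 203 203 203 203 202 176 103 126 125 125
 124 124]
fit 166 [114 114 114 114 112 112 117 206 204 203 202 201 200 141  89 116 116 117
 118 118]
```

```bash
python3 - <<'E'
from plan import *
s=read_state();P=s['eef_pos'];yt=s['eef_rot'][2]-np.pi;x=np.array([np.cos(yt),np.sin(yt)]);yy=np.array([-x[1],x[0]]);c=P[:2]-15*x;zc=P[2]+3.3
for n,b in(('scene',(280,300,185,200)),('top',(212,235,170,185))):
    p=np.load(n+'.npz')['p'].astype(float);u0,u1,v0,v1=b
    w=np.clip(p[v0:v1,u0:u1,0]-p[v0:v1,u0:u1,1:].max(2)-35,0,None);v,u=np.mgrid[v0:v1,u0:u1]
    print(n,'red',(w*u).sum()/w.sum(),(w*v).sum()/w.sum())
    for z in(103,105,108):
      q=proj(n,[*(ue-2*X),z]);q2=proj(n,[*(ue-2*X+10*Y),z]);print(' pred',z,q.round(2),'px/10mm',(q2-q).round(2))
p=np.load('top.npz')['p'].astype(int)
print('top rows B-R', )
for v in range(189,197):print(v,(p[v,214:236,2]-p[v,214:236,0]))
print('hook tip pred',proj('top',[*(c+77*x),zc+26]),'neck at back',proj('top',[*(c+65*x),zc+26]), proj('top',[*(c+71*x+7*yy),zc+26]),proj('top',[*(c+71*x-7*yy),zc+26]))
print('bracket back pred scene',proj('scene',[*(c+60*x+12*yy),zc+30]),proj('scene',[*(c+60*x-12*yy),zc+30]))
p=np.load('scene.npz')['p'].astype(int)
for v in(198,200,202,204): print(v,p[v,276:300].sum(1)//3)
print('lower slot pred', [proj('scene',[*(ue+4*X+k*10.5*Y),z]).round(1) for k in(1,-1) for z in(60,)])
E
```

```text
scene red 288.00512163892444 193.3405889884763
 pred 103 [287.35 194.34] px/10mm [2.97 0.14]
 pred 105 [287.4  193.91] px/10mm [2.97 0.14]
 pred 108 [287.46 193.27] px/10mm [2.97 0.14]
top red 222.22727272727272 178.4318181818182
 pred 103 [223.08 178.66] px/10mm [-3.03  0.47]
 pred 105 [223.04 178.61] px/10mm [-3.04  0.47]
 pred 108 [222.98 178.54] px/10mm [-3.04  0.47]
top rows B-R
189 [-53 -51 -51 -55 -54 -51 -53 -52 -54 -51 -52 -53 -55 -55 -53 -54 -53 -54
 -54 -50 -53 -55]
190 [-52 -53 -52 -54 -52 -53 -51 -50 -51 -52 -52 -49 -52 -54 -55 -53 -54 -53
 -53 -51 -54 -56]
191 [-54 -52 -54 -55 -54 -53 -55 -45 -36 -28 -23 -22 -37 -54 -56 -56 -53 -56
 -57 -53 -54 -55]
192 [-51 -49 -53 -53 -55 -54 -51 -26  -2   9  15  12 -20 -51 -53 -54 -54 -54
 -54 -54 -55 -55]
193 [-52 -51 -52 -54 -55 -54 -53 -24   5  10  14  12 -12 -49 -55 -56 -54 -51
 -56 -54 -52 -55]
194 [-54 -52 -54 -54 -54 -53 -56 -33   0  13  12  12  -8 -35 -50 -53 -53 -53
 -54 -55 -55 -52]
195 [-52 -55 -51 -55 -51 -51 -47 -29  -1   8  10   5  -1 -14 -31 -45 -45 -48
 -47 -47 -48 -47]
196 [-47 -48 -46 -45 -46 -41 -29 -17  -6  -4  -4  -6  -5  -7 -14 -24 -24 -25
 -24 -19 -23 -32]
hook tip pred [223.16904054 191.25601529] neck at back [223.76403392 195.09576463] [221.22116531 193.53027645] [225.71141741 192.82070205]
bracket back pred scene [292.92398322 163.60869471] [285.74560016 163.29550588]
198 [152 152 152 152 152  71  56  57  74 115 114 114 113 114 113  56  57  51
  55  96 151 151 152 152]
200 [161 160 160 161 160  55  57  57 100 157 157 158 156 156 127  56  56  49
  58 129 155 154 154 152]
202 [152 151 152 154 156  49  56  57 124 158 159 160 162 162 104  56  54  50
  60 166 166 164 165 165]
204 [150 152 152 152 123  51  56  59 127 153 151 151 151 150  75  55  52  52
  78 157 156 156 158 159]
lower slot pred [array([289.5, 204.7]), array([283.4, 204.4])]
```

Relative to the bracket, the upright sits about 1.2 mm further in +Y. Advance 40 mm first, then go in gently.

```bash
python3 -m handwheel '0.49 0.1 0 0 1;0.49 0.105 0 0 1;0 0 0 0 1;0.098 0.018 0 0 1;0.098 0.018 0 0 1;0.098 0.018 0 0 1;0.049 0.009 0 0 1;0 0 0 0 1' 45; python3 -c "
from plan import *
s=read_state();P=s['eef_pos'];c=P[:2]-15*X;print((home-c)@X,(home-c)@Y,P,s['wrist_force'])"
```

```text
clock: 4.55
eef_pos: [525.7, 80.7, 153.1]
eef_rot: [3.142, 0.0, -2.965]
wrist_force: [-1.4, -0.3, -3.2]
finger_gap: 23.6
finger_force: 45.0
5.757167960664413 -1.4103880552432548 [525.7331319   80.73242522 153.0747674 ] [-1.4362744  -0.26514959 -3.19894081]
```

The hook is inside with no force. Now on to contact with the wall.

```bash
python3 -m handwheel '0.049 0.009 0 0 1;0.049 0.009 0 0 1;0 0 0 0 1' 45;  python3 -m handwheel '0.049 0.009 0 0 1;0 0 0 0 1' 45; python3 -c "
from plan import *
s=read_state();P=s['eef_pos'];c=P[:2]-15*X;print((home-c)@X,(home-c)@Y,P,s['wrist_force'])"
```

```text
clock: 4.8
eef_pos: [529.7, 81.3, 153.1]
eef_rot: [-3.142, 0.0, -2.965]
wrist_force: [-1.3, -0.0, -2.4]
finger_gap: 24.0
finger_force: 45.0
clock: 4.97
eef_pos: [531.4, 81.7, 153.0]
eef_rot: [-3.142, -0.001, -2.965]
wrist_force: [-1.0, -0.5, -3.6]
finger_gap: 23.7
finger_force: 45.0
0.021121829491271716 -1.326518003216408 [531.39499557  81.65576652 152.99001155] [-0.99232362 -0.4874492  -3.57636819]
```

```bash
python3 -m handwheel '0.037 0.007 0 0 1;0 0 0 0 1' 45;  python3 -m handwheel '0.037 0.007 0 0 1;0 0 0 0 1' 45; python3 -m handwheel '0.025 0.005 0 0 1;0 0 0 0 1' 45
```

```text
clock: 5.13
eef_pos: [531.7, 81.5, 153.0]
eef_rot: [-3.141, -0.004, -2.965]
wrist_force: [-14.0, -4.8, 4.7]
finger_gap: 23.4
finger_force: 45.0
clock: 5.3
eef_pos: [532.0, 81.5, 153.0]
eef_rot: [-3.141, -0.007, -2.965]
wrist_force: [-25.3, -7.7, 11.1]
finger_gap: 24.0
finger_force: 45.0
clock: 5.47
eef_pos: [532.4, 81.6, 153.0]
eef_rot: [-3.141, -0.008, -2.965]
wrist_force: [-30.5, -9.5, 14.9]
finger_gap: 23.5
finger_force: 45.0
```

Back face meets the wall exactly where predicted. I'll ease off, then press down.

```bash
python3 -m handwheel '-0.065 -0.012 0 0 1;0 0 0 0 1;0 0 -0.1 0 1;0 0 -0.1 0 1;0 0 -0.1 0 1;0 0 0 0 1' 60;  python3 -m handwheel '0 0 -0.05 0 1;0 0 -0.05 0 1;0 0 0 0 1' 60
```

```text
clock: 5.97
eef_pos: [532.2, 81.9, 140.4]
eef_rot: [3.141, -0.002, -2.965]
wrist_force: [-4.5, -0.5, -4.1]
finger_gap: 23.5
finger_force: 60.0
clock: 6.22
eef_pos: [532.2, 81.9, 136.9]
eef_rot: [3.142, -0.002, -2.965]
wrist_force: [-7.6, -1.7, 1.6]
finger_gap: 23.8
finger_force: 60.0
```

```bash
python3 -m handwheel '0 0 -0.05 0 1;0 0 0 0 1' 60
```

```text
clock: 6.38
eef_pos: [532.2, 81.9, 134.8]
eef_rot: [3.142, -0.002, -2.965]
wrist_force: [-7.8, -1.6, -0.2]
finger_gap: 23.8
finger_force: 60.0
```

```bash
python3 -m handwheel '0 0 -0.05 0 1;0 0 -0.05 0 1;0 0 0 0 1' 60;  python3 -m handwheel '0 0 -0.05 0 1;0 0 -0.025 0 1;0 0 0 0 1' 60;python3 -m handwheel '0 0 -0.05 0 1;0 0 0 0 1' 60
```

```text
clock: 6.63
eef_pos: [532.2, 81.9, 130.5]
eef_rot: [3.141, -0.002, -2.965]
wrist_force: [-5.4, -1.2, -3.4]
finger_gap: 23.8
finger_force: 60.0
clock: 6.88
eef_pos: [532.2, 81.9, 127.7]
eef_rot: [3.142, -0.002, -2.965]
wrist_force: [-6.1, -1.0, -1.2]
finger_gap: 23.6
finger_force: 60.0
clock: 7.05
eef_pos: [532.2, 81.9, 126.4]
eef_rot: [3.142, -0.002, -2.965]
wrist_force: [-9.6, -2.1, 4.4]
finger_gap: 23.5
finger_force: 60.0
```

```bash
python3 -m handwheel '0 0 -0.03 0 1;0 0 0 0 1' 60;  python3 -m handwheel '0 0 -0.03 0 1;0 0 0 0 1' 60;python3 -m handwheel '0 0 -0.03 0 1;0 0 0 0 1' 60
python3 - <<'E'
from plan import *
p,d=snap('scene'); t,_=snap('top')
a=cv2.resize(p[130:220,215:315][:,:,::-1],None,fx=6,fy=6,interpolation=2)
cv2.imwrite('pics/c1.png',cv2.convertScaleAbs(a,alpha=1.4,beta=10))
E
```

```text
clock: 7.22
eef_pos: [532.3, 81.9, 126.2]
eef_rot: [-3.141, -0.001, -2.965]
wrist_force: [-16.3, -3.6, 16.9]
finger_gap: 23.5
finger_force: 60.0
clock: 7.38
eef_pos: [532.3, 81.9, 126.1]
eef_rot: [-3.141, -0.001, -2.965]
wrist_force: [-23.1, -3.1, 28.5]
finger_gap: 23.7
finger_force: 60.0
clock: 7.55
eef_pos: [532.5, 82.0, 125.8]
eef_rot: [-3.141, 0.0, -2.965]
wrist_force: [-27.2, -3.5, 37.4]
finger_gap: 23.3
finger_force: 60.0
```

View pics/c1.png

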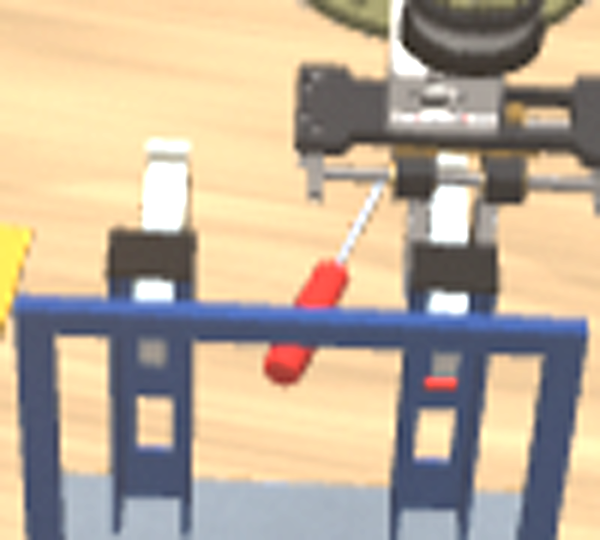

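The hook tongue shows behind the wall at (445,362), with the red catch just under it at (440,383). I'll measure the red shift and test the lock with a gentle upward tug.

```bash
cat > red.py <<'E'
from plan import *
p,d=snap('scene');p=p.astype(float);u0,u1,v0,v1=280,300,188,200
w=np.clip(p[v0:v1,u0:u1,0]-p[v0:v1,u0:u1,1:].max(2)-35,0,None);v,u=np.mgrid[v0:v1,u0:u1]
print('red',(w*u).sum()/w.sum(),(w*v).sum()/w.sum(),w.sum())
for z in (110,):
  for o in(-2,2,4):print(o,proj('scene',[*(ue+o*X+2*Y),z]))
E
python3 red.py;python3 -m handwheel '0 0 0.1 0 1;0 0 0.05 0 1;0 0 0 0 1' 60; python3 red.py;  python3 -m handwheel '0 0 0.05 0 1;0 0 0 0 1' 60; python3 red.py
```

```text
red 287.9921465968586 193.35471204188482 764.0
-2 [288.10474195 192.87300476]
2 [288.12118296 193.70081565]
4 [288.12942901 194.11600737]
clock: 7.95
eef_pos: [532.5, 82.0, 128.6]
eef_rot: [3.142, -0.001, -2.965]
wrist_force: [-7.0, -0.3, 2.6]
finger_gap: 23.8
finger_force: 60.0
red 288.00382165605095 193.34267515923568 785.0
-2 [288.10474195 192.87300476]
2 [288.12118296 193.70081565]
4 [288.12942901 194.11600737]
clock: 8.17
eef_pos: [532.5, 82.0, 130.0]
eef_rot: [3.141, -0.001, -2.965]
wrist_force: [-4.8, -0.3, -3.4]
finger_gap: 23.6
finger_force: 60.0
red 288.0063211125158 193.34007585335019 791.0
-2 [288.10474195 192.87300476]
2 [288.12118296 193.70081565]
4 [288.12942901 194.11600737]
```

```bash
python3 -m handwheel '0 0 0.05 0 1;0 0 0 0 1' 60; python3 red.py|head -1;  python3 -m handwheel '0 0 0.04 0 1;0 0 0 0 1' 60; python3 red.py|head -1
```

```text
clock: 8.38
eef_pos: [532.0, 81.9, 131.1]
eef_rot: [3.141, -0.003, -2.965]
wrist_force: [-2.0, 0.0, -14.7]
finger_gap: 23.4
finger_force: 60.0
red 288.02241594022416 193.35118306351183 803.0
clock: 8.6
eef_pos: [532.2, 82.0, 133.0]
eef_rot: [3.141, -0.002, -2.965]
wrist_force: [-0.7, 0.1, -22.8]
finger_gap: 23.5
finger_force: 60.0
red 288.01269035532994 193.34010152284264 788.0
```

The bracket resists the upward pull (locked). I'll press once more to seat it, then release and look.

```bash
python3 -m handwheel '0 0 -0.08 0 1;0 0 -0.08 0 1;0 0 0 0 1' 60;python3 -m handwheel '0 0 -0.05 0 1;0 0 0 0 1' 60
```

```text
clock: 8.9
eef_pos: [532.9, 82.0, 129.1]
eef_rot: [-3.141, 0.001, -2.965]
wrist_force: [-12.2, -1.8, -2.1]
finger_gap: 23.5
finger_force: 60.0
clock: 9.07
eef_pos: [533.0, 82.0, 127.6]
eef_rot: [-3.141, 0.002, -2.965]
wrist_force: [-15.3, -1.5, 2.9]
finger_gap: 23.8
finger_force: 60.0
```

```bash
python3 -m handwheel '0 0 0 0 0.5;0 0 0 0 0.5;0 0 0 0 0.5;0 0 0 0 0.5;0 0 0 0 0.5;0 0 0.5 0 0.5;0 0 1 0 0.5;0 0 1 0 0.2;-0.6 -0.6 0.2 0 0;-0.6 -0.8 0 0 0;-0.6 -0.8 0 0 0;0 -0.9 0 0 0'
python3 - <<'E'
from seg import *
p,d=snap('scene'); t,td=snap('top')
a=cv2.resize(p[130:220,215:315][:,:,::-1],None,fx=6,fy=6,interpolation=2)
b=cv2.resize(t[143:225,195:295][:,:,::-1],None,fx=6,fy=6,interpolation=2)[:, :]
cv2.imwrite('pics/c2.png',cv2.resize(cv2.convertScaleAbs(np.hstack([a[:490],b[:490]]),alpha=1.4,beta=10),(800,327)))
S=(384,512);P=pts('top',td);H=P[...,2];H[td==0]=-999;T=t.astype(int)
w=(abs(T[...,0]-T[...,2])<40)&(T[...,1]>115)&(H>140)&(H<185)
for n,bx in(('loose',(212,240,170,222)),('fitted',(262,290,165,215))):
  m=box(S,*bx)&w;print(n,fit(P,m) if m.sum()>20 else m.sum())
E
```

```text
clock: 10.07
eef_pos: [458.3, -42.4, 234.4]
eef_rot: [-3.141, 0.001, -2.964]
wrist_force: [1.2, -0.6, 0.2]
finger_gap: 77.3
finger_force: 0.0
loose {'n': 318, 'c': array([511.5,  78.5]), 'L': np.float64(131.2), 'W': np.float64(23.0), 'ang': np.float64(9.9), 'z': np.float64(156.6)}
fitted {'n': 243, 'c': array([554. , -84.1]), 'L': np.float64(110.4), 'W': np.float64(36.0), 'ang': np.float64(8.1), 'z': np.float64(158.9)}
```

View pics/c2.png

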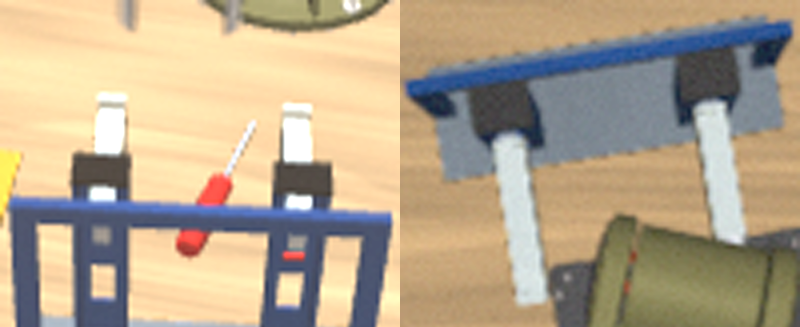

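The loose bracket is home, parallel to the fitted one (angle 9.9°, top about 2 mm of sag), with the catch at its rest position. Next, the shelf: plate corners in t1c were (547,322), (726,310), (733,398), (553,410), with the divider top along (638,321)–(645,398).

```bash
python3 - <<'E'
from seg import *
f=lambda x,y,z:ray('top',125+(x+.5)/3-.5,100+(y+.5)/3-.5,z)[:2]
bl,br,fr,fl=f(547,322,18),f(726,310,18),f(733,398,6),f(553,410,6)
print(bl,br,fr,fl,'c',(bl+br+fr+fl)/4)
for u,v in((bl,br),(fl,fr)):e=u-v;print(np.degrees(np.arctan2(e[1],e[0]))-90,np.linalg.norm(e))
z=np.load('top.npz');p=z['p'].astype(int)
R=p[...,0];print('row220',R[218,328:352],R[210,328:352],R[228,328:352])
for v in(210,218,228):
  r=R[v,328:352].astype(float);w=np.clip(130-r,0,None);u=(w*np.arange(328,352)).sum()/w.sum();print(v,u,ray('top',u,v,76)[:2])
E
```

```text
[ 493.94223055 -196.44112806] [ 511.98036443 -402.20330775] [ 410.91492181 -414.03105535] [ 392.92678742 -206.23365407] c [ 452.44107605 -304.72728631]
5.0100243329628995 206.55132258661263
4.947517477865432 208.574526151352
row220 [152 156 155 154 155 155 156 153 114  77  66  61 127 153 152 139 143 151
 149 150 149 147 148 150] [157 154 152 154 154 154 156 132  89  67  69 127 154 152 152 156 152 148
 152 151 147 148 149 149] [153 153 152 152 153 151 152 153 154 106  62  65  72 130 149 148 135 140
 148 147 149 149 149 146]
210 337.1547619047619 [ 484.81896982 -289.9760013 ]
218 337.9512195121951 [ 458.38232868 -292.91071991]
228 338.73023255813956 [ 425.3916216  -295.85370046]
```

Shelf: centre about (452,−305), yaw 5.0°, rim towards +x. Move over it.

```bash
python3 -m handwheel '0 -0.8 0 -0.3 0;0 -0.8 0 -0.3 0;0 -0.8 0 -0.3 0;0 -0.8 0 -0.14 0;0 -0.8 -0.5 0 0;0 -0.8 -0.5 0 0;0 -0.8 -0.5 0 0;0 -0.8 -0.5 0 0;0 0 0 0 0;0 0 0 0 0'
```

```text
clock: 11.0
eef_pos: [460.7, -298.4, 152.4]
eef_rot: [3.14, -0.002, -3.058]
wrist_force: [-1.0, 0.7, 0.2]
finger_gap: 93.9
finger_force: 0.0
```

```bash
python3 -m handwheel '-0.2 -0.165 -0.6 0 0;0 0 -0.8 0 0;0 0 -0.8 0 0;0 0 -0.8 0 0;0 0 0 0 0;0 0 0 0 1;0 0 0 0 1;0 0 0 0 1;0 0 0 0 1;0 0 0 0 1;0 0 0 0 1;0 0 0 0 1' 60;python3 -m handwheel '0 0 0 0 1;0 0 0 0 1;0 0 0 0 1;0 0 0 0 1;0 0 0 0 1;0 0 0 0 1' 60
```

```text
clock: 12.0
eef_pos: [452.9, -304.7, 34.1]
eef_rot: [-3.141, 0.0, -3.056]
wrist_force: [0.0, 0.2, 0.1]
finger_gap: 50.8
finger_force: 0.0
clock: 12.5
eef_pos: [452.8, -304.7, 33.6]
eef_rot: [-3.141, -0.0, -3.056]
wrist_force: [0.7, -0.5, -0.8]
finger_gap: 11.8
finger_force: 60.0
```

Gripped at 11.8 mm. Lift and carry to a standoff in front of the uprights, above the brackets.

```bash
python3 -m handwheel '0 0 0.5 0 1;0 0 0.9 0 1;0 0 0.9 0 1;0 0 0.9 0 1;0 0 0.9 0 1;0 0 0.9 0 1;0.1 0.5 0 0.2 1;0.1 0.8 0 0.2 1;0.1 0.8 0 0.2 1;0.1 0.8 0 0.2 1;0.1 0.8 0 0.24 1;0.1 0.8 0 0 1' 60;python3 -m handwheel '0.1 0.8 0 0 1;0.1 0.8 0 0 1;0.1 0.8 0 0 1;0 0.5 0 0 1;0 0 0 0 1;0 0 0 0 1;0 0 0 0 1' 60
python3 -c "
from plan import *
s=read_state();P=s['eef_pos'];t=rack+1.5*Y-62*X;print(P,np.degrees(s['eef_rot']),s['wrist_force'],'to go',t-P[:2],(t-P[:2])@X,(t-P[:2])@Y)"
```

```text
clock: 13.5
eef_pos: [476.4, -123.0, 233.1]
eef_rot: [3.141, -0.001, -2.964]
wrist_force: [0.6, 0.1, -4.3]
finger_gap: 11.6
finger_force: 60.0
clock: 14.08
eef_pos: [488.7, -9.0, 233.3]
eef_rot: [3.142, -0.001, -2.965]
wrist_force: [0.1, 0.3, -3.4]
finger_gap: 11.4
finger_force: 60.0
[488.65063384  -9.00691521 233.3162919 ] [ 1.79999837e+02 -4.30044038e-02 -1.69878370e+02] [ 0.13906883  0.28465499 -3.36049197] to go [44.9500332   9.97252426] 46.00229955307605 1.9352416851145713
```

```bash
python3 -m handwheel '0.375 0.083 0 0 1;0.375 0.083 0 0 1;0.375 0.083 0 0 1;0 0 0 0 1;0 0 -0.3 0 1;0 0 -0.3 0 1;0 0 0 0 1' 60;python3 -m handwheel '0 0 -0.1 0 1;0 0 -0.1 0 1;0 0 0 0 1' 60
```

```text
clock: 14.67
eef_pos: [532.6, 0.4, 207.3]
eef_rot: [3.141, -0.004, -2.966]
wrist_force: [-1.3, -0.1, -4.9]
finger_gap: 11.5
finger_force: 60.0
clock: 14.92
eef_pos: [533.6, 1.0, 201.4]
eef_rot: [3.142, -0.0, -2.966]
wrist_force: [-0.4, 0.3, -4.2]
finger_gap: 11.5
finger_force: 60.0
```

```bash
python3 -m handwheel '0.049 0.009 0 0 1;0.049 0.009 0 0 1;0 0 0 0 1' 60;python3 -m handwheel '0.049 0.009 0 0 1;0 0 0 0 1' 60;python3 -m handwheel '0.049 0.009 0 0 1;0 0 0 0 1' 60
```

```text
clock: 15.17
eef_pos: [538.2, 2.1, 202.0]
eef_rot: [-3.141, 0.001, -2.965]
wrist_force: [-0.5, 0.1, -3.8]
finger_gap: 11.4
finger_force: 60.0
clock: 15.33
eef_pos: [540.0, 2.5, 201.7]
eef_rot: [-3.142, 0.0, -2.965]
wrist_force: [0.5, -0.1, -4.1]
finger_gap: 12.3
finger_force: 60.0
clock: 15.5
eef_pos: [541.9, 2.8, 201.7]
eef_rot: [-3.142, 0.0, -2.965]
wrist_force: [-0.4, 0.5, -5.0]
finger_gap: 11.9
finger_force: 60.0
```

```bash
python3 -m handwheel '0.037 0.007 0 0 1;0 0 0 0 1' 60;python3 -m handwheel '0.037 0.007 0 0 1;0 0 0 0 1' 60
```

```text
clock: 15.67
eef_pos: [542.5, 2.9, 201.7]
eef_rot: [3.142, -0.002, -2.965]
wrist_force: [-7.0, -1.6, 0.1]
finger_gap: 11.8
finger_force: 60.0
clock: 15.83
eef_pos: [542.7, 3.0, 201.9]
eef_rot: [3.142, -0.005, -2.965]
wrist_force: [-19.9, -3.7, 7.4]
finger_gap: 11.7
finger_force: 60.0
```

Wall contact at x 542.3, so the nominal spot (8.5 mm off) is at 534, as planned. Back off and lower.

```bash
python3 -m handwheel '-0.12 -0.021 0 0 1;-0.12 -0.021 0 0 1;0 0 0 0 1;0 0 0 0 1;0 0 -0.06 0 1;0 0 -0.06 0 1;0 0 0 0 1' 60;python3 -m handwheel '0 0 -0.04 0 1;0 0 0 0 1' 60
```

```text
clock: 16.42
eef_pos: [534.9, 1.7, 196.1]
eef_rot: [3.141, -0.001, -2.965]
wrist_force: [0.0, -0.1, -5.3]
finger_gap: 11.6
finger_force: 60.0
clock: 16.58
eef_pos: [535.0, 1.7, 194.9]
eef_rot: [3.141, -0.0, -2.965]
wrist_force: [-0.7, 0.0, -4.7]
finger_gap: 11.7
finger_force: 60.0
```

```bash
python3 -m handwheel '0 0 -0.04 0 1;0 0 0 0 1' 60;python3 -m handwheel '0 0 -0.03 0 1;0 0 0 0 1' 60;python3 -m handwheel '0 0 -0.02 0 1;0 0 0 0 1' 60
```

```text
clock: 16.75
eef_pos: [535.1, 1.6, 193.6]
eef_rot: [-3.141, 0.0, -2.965]
wrist_force: [-0.5, 0.0, -3.6]
finger_gap: 11.5
finger_force: 60.0
clock: 16.92
eef_pos: [535.3, 1.7, 193.5]
eef_rot: [-3.141, 0.001, -2.965]
wrist_force: [-3.3, 1.2, 7.0]
finger_gap: 11.5
finger_force: 60.0
clock: 17.08
eef_pos: [535.3, 1.7, 193.4]
eef_rot: [-3.141, 0.002, -2.965]
wrist_force: [-6.2, 1.5, 12.7]
finger_gap: 11.7
finger_force: 60.0
```

Seated exactly at the expected height. Release and retreat.

```bash
python3 -m handwheel '0 0 0.015 0 1;0 0 0 0 0.6;0 0 0 0 0.6;0 0 0 0 0.6;0 0 0 0 0.6;0 0 0 0 0.6;0 0 0.3 0 0.6;0 0 0.9 0 0.6;0 0 0.9 0 0.6;-0.5 0 0.5 0 0.6;-0.9 0 0.2 0 0.6;-0.9 0 0 0 0.6' 20;python3 -m handwheel '-0.8 -0.4 0 0 0.5;-0.8 -0.6 0 0 0.5;0 -0.9 0 0 0.5;0 -0.9 0 0 0.5;0 -0.9 0 0 0.5;0 -0.9 0 0 0.5;0 -0.9 0 0 0.5;0 0 0 0 0.5'
python3 - <<'E'
from seg import *
from plan import *
p,d=snap('scene','f.png'); t,td=snap('top','ft.png');S=(384,512)
P=pts('top',td);H=P[...,2];H[td==0]=-999;T=t.astype(int);C=rack+1.5*Y
yel=(T[...,0]>T[...,2]+60)&(H>155)&(H<195)&box(S,195,300,145,225)
r=fit(P,yel);print('shelf',r,'rack frame',(r['c']-C)@X,(r['c']-C)@Y)
q=P[yel];rel=q[:,:2]-C;a,b=rel@X,rel@Y
for k in(-90,-60,60,90):
    m=(abs(b-k)<15)&(a>-110)&(a<-30);print('plate z at y',k,np.median(q[m,2]).round(1),m.sum())
for k in(-105,-40):m=abs(a-k)<12;print('z at x',k,np.median(q[m,2]).round(1))
print(H[(H>225)&box(S,235,265,145,225)].size)
print(read_state()['wrist_force'],read_state()['eef_pos'])
E
python3 red.py|head -1
```

```text
clock: 18.08
eef_pos: [442.5, 1.6, 305.7]
eef_rot: [-3.141, 0.002, -2.965]
wrist_force: [-0.8, -0.4, 0.2]
finger_gap: 37.8
finger_force: 0.0
clock: 18.75
eef_pos: [378.4, -222.7, 303.6]
eef_rot: [-3.142, -0.001, -2.969]
wrist_force: [0.1, 0.8, 0.1]
finger_gap: 47.1
finger_force: 0.0
shelf {'n': 2141, 'c': array([534.1,  -5.8]), 'L': np.float64(217.6), 'W': np.float64(102.0), 'ang': np.float64(-79.4), 'z': np.float64(165.1)} rack frame -62.69486782064045 -6.74833001217546
plate z at y -90 165.4 229
plate z at y -60 165.4 241
plate z at y 60 165.1 245
plate z at y 90 165.1 246
z at x -105 165.1
z at x -40 165.4
122
[-0.28804361  0.59008364 -0.19990249] [ 378.76024656 -219.02041807  303.8748502 ]
red 287.9987012987013 193.35064935064935 770.0
```

The shelf is flat (165.1–165.4 mm everywhere), but the fitted lateral centre reads −6.7 mm, with a method bias I saw earlier on the tie. I'll check it relative to the tie's ends with edge sampling.

```bash
python3 - <<'E'
from plan import *
C=rack+1.5*Y
for n in('top','scene'):
    I=np.load(n+'.npz')['p'].astype(np.float32)
    def line(x,z,y0,y1,ch):
        ys=np.arange(y0,y1,.5);q=np.array([proj(n,[*(C+x*X+y*Y),z]) for y in ys],np.float32)
        s=cv2.remap(I,q[None,:,0],q[None,:,1],1)[0];f=s@np.array(ch,np.float32)
        g=np.gradient(cv2.GaussianBlur(f[None],(0,0),4)[0]);i=np.argmax(abs(g));return ys[i],round(float(abs(g[i])),2)
    for nm,xs,z,h,ch in(('plate',(-95,-80,-60,-40),166,105,(1,0,-1)),('tie',(36,38,40,42),199,150,(-1,0,1))):
        for x in xs:
            l,r=line(x,z,h-25,h+25,ch),line(x,z,-h-25,-h+25,ch);print(n,nm,x,l,r,'mid',(l[0]+r[0])/2,'w',l[0]-r[0])
E
```

```text
top plate -95 (np.float64(104.5), 6.57) (np.float64(-103.5), 6.08) mid 0.5 w 208.0
top plate -80 (np.float64(104.5), 5.94) (np.float64(-104.5), 5.85) mid 0.0 w 209.0
top plate -60 (np.float64(105.0), 6.23) (np.float64(-104.5), 5.33) mid 0.25 w 209.5
top plate -40 (np.float64(105.0), 6.17) (np.float64(-104.5), 5.77) mid 0.25 w 209.5
top tie 36 (np.float64(145.5), 4.09) (np.float64(-147.0), 4.74) mid -0.75 w 292.5
top tie 38 (np.float64(147.5), 5.83) (np.float64(-148.5), 5.85) mid -0.5 w 296.0
top tie 40 (np.float64(148.0), 7.98) (np.float64(-150.0), 7.77) mid -1.0 w 298.0
top tie 42 (np.float64(148.5), 8.46) (np.float64(-150.5), 8.98) mid -1.0 w 299.0
scene plate -95 (np.float64(106.0), 6.73) (np.float64(-103.0), 7.34) mid 1.5 w 209.0
scene plate -80 (np.float64(106.0), 7.17) (np.float64(-103.5), 4.82) mid 1.25 w 209.5
scene plate -60 (np.float64(105.0), 6.99) (np.float64(-103.5), 6.0) mid 0.75 w 208.5
scene plate -40 (np.float64(108.0), 4.6) (np.float64(-109.0), 4.37) mid -0.5 w 217.0
scene tie 36 (np.float64(150.0), 2.15) (np.float64(-143.5), 1.54) mid 3.25 w 293.5
scene tie 38 (np.float64(150.0), 4.62) (np.float64(-149.5), 2.79) mid 0.25 w 299.5Traceback (most recent call last):
  File "<stdin>", line 11, in <module>
  File "<stdin>", line 6, in line
  File "h.py", line 17, in proj
    ci=camera_info(n);K=np.array(ci['intrinsics']);T=np.array(ci['world_from_camera'])
ValueError: time passes only in moves, steps and waits
```

Centred to about 1 mm, flat and locked. Handing in.

```bash
python3 -c "
from cell import *
print(sign_off())"
```

```text
the job is handed in; nothing more can be done
None
```

The bracket is hooked in the upper slot, and it held against a tug of about 20 N with the red catch out. The shelf lies flat behind the lips, centred to about 1 mm and released, and the job is handed in; I don't have the verdict.

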